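# Pair the hinge leaves and hold them for the pin

## Robot

A 7-joint arm with a two-finger parallel gripper is mounted at the origin on a cart in front of the work surface, level with it; the furniture and walls round the work are solid. World frame = base frame: x ahead of the robot, y to its left, z up, the work surface at z = 0. Lengths are in mm, angles in rad, forces in N, time in s.
With the tool pointing down it reaches from about 400 to 850 mm from the base axis. Payload 10.4 kg.
Tool frame: the origin (TCP) lies between the finger pads; the fingertips stand 22 mm ahead of it and the grasp point (between the pads) lies 3 mm ahead of it; y points along the fingers, x is the direction in which the jaws open and shut, and the axes are right-handed (so a half turn about y gives the same grasp; the last joint's range is limited). The gripper opens to 87 mm and grips with 3 to 60 N. Pads are 19 mm wide; open, the fingers measure 117 mm over their backs; the gripper's body (75 mm by 190 mm) begins 51 mm behind the grasp point.
Start: joints at [-1.234, 0.332, -0.065, 1.46, 0.022, 1.35, -0.088], TCP at [220.042, 585.005, 244.576] pointing down, gripper open.
Joint ranges: [-2.6, 2.6], [-0.5, 2.12], [-1.47, 1.34], [0.16, 2.42], [-1.27, 4.41], [0.06, 2.06], [-2.6, 2.6]. Speed limits (rad/s): [2.22, 2.22, 2.79, 2.79, 3.14, 3.14, 3.14].

## Interface

Orientations are given as a rotation vector (axis times angle).
In Python, from station import manip gives the robot as it stands.
- The arm moves only by the shell command python3 -m crank 'ROWS' [FORCE]. ROWS is JSON, a list of rows, each an object with "claw": the closure, from -1 (fully open) to 1 (shut), so that 0 is half open; "delta_pos": the shift along the tool's x, y, z in units of 0.1 m (1.0 is 0.1 m), a list of three; "yaw": the turn about the tool's y in units of 180 degrees (1.0 is 180 degrees). In form: [{"claw": claw, "delta_pos": [tx, ty, tz], "yaw": yaw}, ...]. A call has 1 to 5 rows; each row is the pose to reach, as a shift and turn from the pose measured when the call began, along the tool's axes at that moment, turning the shorter way round; what a row does not reach only later rows make up. A row lasts 1/8 s, in which the tool goes at most 62.5 mm and 10.7 degrees, less where a joint would pass 70% of its speed; a pose out of reach is approached as far as the arm can. A call with a number of a shift or a turn outside -1 to 1 is refused whole. A call with a gripper value outside its range is refused whole. The fingers move at their own pace and stop on an object; FORCE is the grip in N (left out, the last holds). Time passes only in rows, so rows that repeat a pose let the fingers close. It gives the time, the measured TCP pose, the force and the opening at its end, in the units of the state.
- manip.sense(): the state, without advancing time (a new reading comes with each control period).
- manip.get_image(name): name is "side" or "top" or "wrist"; returns a dict with "img" (384x512x3 uint8, red, green, blue), "camera_matrix" (3x3 intrinsics, pixels), "eye" and "orientation" of the camera in the world; the wrist camera has in their place "T_tool_cam" (4x4, takes a point from camera to tool coordinates, whose origin is the TCP and whose axes are the tool frame's). Camera axes: x right, y up, looking along -z (the intrinsics and any distortion apply to the point x, -y, -z); pixel columns grow to the right and rows downward; lengths in mm; the calibration is good to about 2 mm. A picture is of the moment at which its call begins: read the wrist's pose just before it. There is no depth.
- manip.close_job(): hands the job in, once; it reports no verdict.
The state is a dict: "time": time; "qpos": joint angles; "dq": joint speeds; "joint_efforts": joint torques, N m; "tcp_pos": TCP position; "eef_rot": TCP orientation; "contact_force": force on the tool from outside, world axes, zero at the start; "moment": the same for the moment, N m; "width": opening from 0.0 (shut) to 1.0 (fully open).
Only numpy, scipy, OpenCV 4.12 (cv2) and the standard library are available. Lean on these libraries where they do the work, as an engineer would, in place of code of your own. Each camera call takes 0.05 s, during which the arm holds its last target.

## Task

The jamb block on the bench is waiting for the second half of its hinge: pick out the loose hinge leaf that pairs with the one screwed on the block (same size, with knuckles that fill its gaps). Lay its knuckles into those gaps, its plate level and pointing straight away from the block, and ease it fully home so that the knuckle holes line up for the pin. Finish while still holding it there in the gripper, without letting go, so that the pin can be driven; leave everything else on the bench where it is.

Things in the scene. Friction and masses are not known exactly. Their poses are not given: they have to be found in the camera images.
- jamb_block: Fixed oak block 70 x 100 mm, top 60 mm above the bench, on a dark foot plate 70 x 160 x 10 mm. A steel hinge leaf is screwed flat on top, its barrel along the block's front edge. Origin: on the bench under the barrel's middle; x points from the barrel back over the block, y along the barrel, z up; yaw within 0.4 rad of world x. The loose leaf goes on the -x side. Its highest point is at 74 mm.
- jamb_bore (a point): Middle of the hole axis of the screwed leaf (axis along y of jamb_block), 67 mm above the bench. Three fixed knuckles, outer diameter 14 mm, each 10 mm long, at y = -24, 0 and +24 mm. Rims of all knuckles are chamfered 1.5 mm.
- jamb_gap_left (a point): Centre, on the hole axis, of the 14 mm wide gap at y = +12 mm, open upward and to the front. A knuckle that is home in it has its underside on the oak (which reaches 4 mm in front of the axis) and its back against the screwed leaf's 8 mm thick plate, whose edge is 7.6 mm behind the axis: the holes then line up within about 0.6 mm.
- jamb_gap_right (a point): The same for the other gap, at y = -12 mm.
- pin_head (a point): Outer end of the headed hinge pin (diameter 8 mm, head 13 mm) that is started in the +y end knuckle and waits there; it sticks out 45 mm along +y from that knuckle. It is fixed for this task.
- leaf_two: The matching leaf, plain steel, flat on the bench: plate 58 mm (y) x 44 mm (x from -20.5 to +23.5 mm) x 8 mm thick, with two knuckles (diameter 14 mm, each 11.5 mm long, at y = -12 and +12 mm) on its +x edge. About 0.14 kg. Origin: on the underside near the plate's middle, a good place to grip across the 58 mm length, fingers on the two y ends.
- leaf_two_bore (a point): Middle of the matching leaf's hole axis (along its y): x = +32 mm, 7 mm above its underside. Home, its axes are those of jamb_block and leaf_two lies 32 mm in front of the jamb's hole axis, its underside 60 mm above the bench. Let go, the leaf tips off the block.
- leaf_three: Leaf of the same size and material but with three knuckles (y = -24, 0, +24 mm), like the screwed one: does not pair with it. Leave it alone. Axes and origin as leaf_two.
- leaf_small: Smaller leaf, plate 42 x 34 x 6 mm with two knuckles of 10 mm diameter: does not pair. Leave it alone. Origin on the underside of the plate, +x towards its knuckles, whose axis is at x = +24 mm.
- screwdriver: Bystander: small screwdriver with amber handle, 153 mm long, lying on the bench. Leave it alone.
- marker_black: Bystander: marker 146 mm long, lying near the front edge. Leave it alone.
- eraser: Bystander: eraser 20 x 42 x 12 mm. Leave it alone.
- ring_gauge: Bystander: steel ring 48 mm across, 14 mm high. Leave it alone.
- pencil_green: Bystander: green pencil 169 mm long, near the front edge. Leave it alone.
- shim_olive: Bystander: painted setting block 18 x 34 x 9 mm. Leave it alone.
- spool_carton (a point): Top centre of the fixed carton of wire spools on the left of the bench, 370 mm (x) x 330 mm (y), its highest spools 210 mm above the bench: an obstacle to go over or round. The right-hand wall of the bench is at world y = -0.48 m.
There are look-alikes about, which are no part of the job. What is shaped like the leaf_two but green is not meant.

How it is judged:
By the outcome, as a careful person would: the job done as asked, in the order asked, and still so for the second after the job is handed in, while the arm keeps its last pose, push and grip.
It also fails if it takes over 45 s, if anything falls off the work surface, if the arm or the gripper's body presses on something with over 40 N, if the wrist force passes 120 N, or if a joint passes its speed limit or range.

## Working session

There is one attempt and no reset: what is moved stays moved. The work goes in short steps, Python scripts to look and compute and a shell command to move; the robot and the scene stay as the last step left them, time stands still between calls to the robot, and variables do not carry over. Pictures are saved under pics/ and viewed, and the job is handed in when it is done.

```bash
ls; mkdir -p pics; cat > h.py <<'E'
import numpy as np, cv2
from scipy.spatial.transform import Rotation as R
from station import manip
def grab(n,save):
    s=manip.sense(); d=manip.get_image(n)
    cv2.imwrite(f'pics/{save}.png',d['img'][:,:,::-1])
    import pickle; pickle.dump((s,d),open(f'pics/{save}.pkl','wb'))
    return s,d
E
python3 - <<'E'
from h import *
for n in ['side','top','wrist']:
    s,d=grab(n,n+'0'); print({k:v for k,v in d.items() if k!='img'})
print(s)
E
```

```text
pics
{'camera_matrix': array([[473.97754172,   0.        , 260.94953192],
       [  0.        , 473.97754172, 193.36141835],
       [  0.        ,   0.        ,   1.        ]]), 'eye': array([  46.83060693,  194.38519767, 1340.95028516]), 'orientation': array([ 0.29835001, -0.46880927, -1.93802261])}
{'camera_matrix': array([[410.12010802,   0.        , 260.53793454],
       [  0.        , 410.12010802, 189.38552155],
       [  0.        ,   0.        ,   1.        ]]), 'eye': array([ 334.41407376,  -45.37577712, 1563.69391764]), 'orientation': array([ 0.15642831, -0.15657717, -1.54252282])}
{'camera_matrix': array([[335.0367645 ,   0.        , 252.67364947],
       [  0.        , 335.0367645 , 191.9012159 ],
       [  0.        ,   0.        ,   1.        ]]), 'T_tool_cam': array([[ 9.99998663e-01,  1.63420726e-03, -5.66563701e-05,
        -6.30603719e-01],
       [-5.53027283e-04,  3.05393868e-01, -9.52225960e-01,
        -1.39814149e+02],
       [-1.53883207e-03,  9.52224719e-01,  3.05394363e-01,
         8.36575418e+01],
       [ 0.00000000e+00,  0.00000000e+00,  0.00000000e+00,
         1.00000000e+00]])}
{'time': 0.1, 'qpos': array([-1.23358034,  0.33280096, -0.06469642,  1.46085331,  0.02158741,
        1.34986141, -0.08851839]), 'dq': array([-0.00043981, -0.00094764,  0.00048835, -0.00395137, -0.00080544,
       -0.00032079,  0.00146662]), 'joint_efforts': array([ 9.20395505e-04, -6.24540067e+01,  2.41550419e-02, -3.90718496e+01,
       -6.13964838e-02,  3.65295983e-02,  5.92139918e-05]), 'tcp_pos': array([219.95554288, 584.69058333, 243.84018757]), 'eef_rot': array([-1.35896442, -0.93947333,  0.94110046]), 'contact_force': array([ 0.28568399, -0.52519142,  0.10711965]), 'moment': array([ 0.00615139, -0.05434607,  0.00778641]), 'width': 1.0017661433817142}
```

View pics/side0.png

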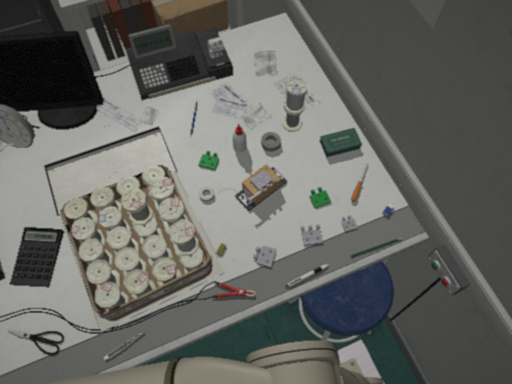

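View pics/top0.png

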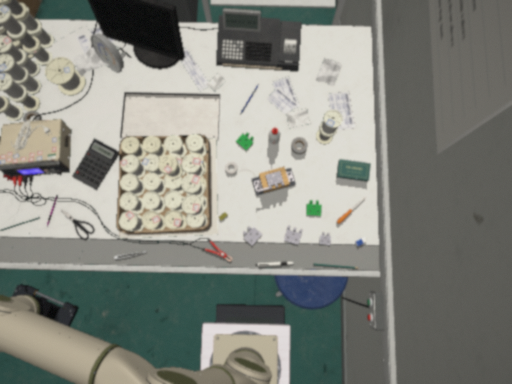

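View pics/wrist0.png

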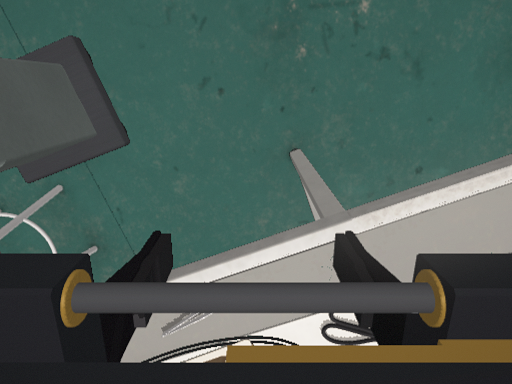

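```bash
python3 - <<'E'
from h import *
s=manip.sense();print(R.from_rotvec(s['eef_rot']).as_matrix().round(3))
E
```

```text
[[ 0.352 -0.    -0.936]
 [ 0.936 -0.001  0.352]
 [-0.001 -1.    -0.   ]]
```

```bash
python3 - <<'E'
import cv2
a=cv2.imread('pics/side0.png')[120:290,190:410]; cv2.imwrite('pics/side0c.png',cv2.resize(a,None,fx=3.5,fy=3.5,interpolation=cv2.INTER_CUBIC))
a=cv2.imread('pics/top0.png')[120:275,210:380]; cv2.imwrite('pics/top0c.png',cv2.resize(a,None,fx=3.8,fy=3.8,interpolation=cv2.INTER_CUBIC))
E
```

```text
(no output)
```

View pics/side0c.png

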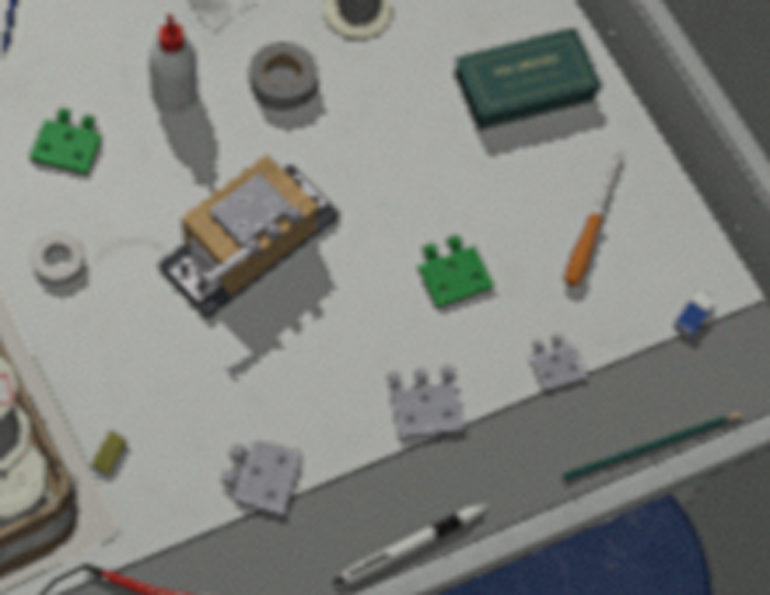

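View pics/top0c.png

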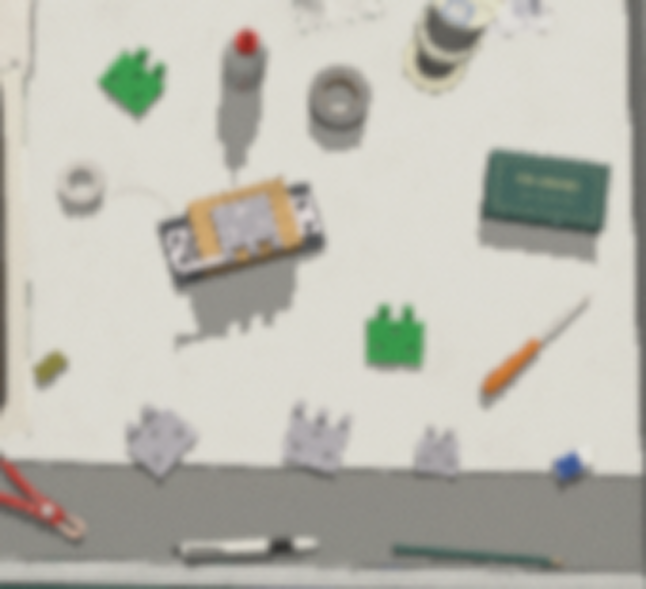

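```bash
cat >> h.py <<'E'
import pickle
def load(n): return pickle.load(open(f'pics/{n}.pkl','rb'))
def cam(n):
    s,d=load(n)
    if 'eye' in d: return d['camera_matrix'],R.from_rotvec(d['orientation']).as_matrix(),np.array(d['eye'])
    Rt=R.from_rotvec(s['eef_rot']).as_matrix(); T=d['T_tool_cam']
    return d['camera_matrix'],Rt@T[:3,:3],s['tcp_pos']+Rt@T[:3,3]
def ray(n,uv):
    K,Rc,e=cam(n); uv=np.atleast_2d(np.array(uv,float))
    v=np.c_[(uv[:,0]-K[0,2])/K[0,0],-(uv[:,1]-K[1,2])/K[1,1],-np.ones(len(uv))]
    return e,v@Rc.T
def onplane(n,uv,z):
    e,v=ray(n,uv); return e+v*((z-e[2])/v[:,2])[:,None]
def proj(n,P):
    K,Rc,e=cam(n); c=(np.atleast_2d(P)-e)@Rc
    return np.c_[K[0,2]+K[0,0]*c[:,0]/-c[:,2],K[1,2]-K[1,1]*c[:,1]/-c[:,2]]
E
python3 - <<'E'
from h import *
sc=lambda p,f,o:[(x/f+o[0],y/f+o[1]) for x,y in p]
S=lambda p:sc(p,3.5,(190,120)); T=lambda p:sc(p,3.8,(210,120))
print('leaf2 side corners',onplane('side0',S([(248,440),(300,457),(283,517),(230,500),(235,452),(228,480)]),8).round())
print('leaf2 top',onplane('top0',T([(197,437),(158,478),(129,450),(152,407)]),8).round())
print('jamb top plate side',onplane('side0',S([(215,205),(258,178),(295,210),(245,240)]),68).round())
print('jamb oak side',onplane('side0',S([(183,218),(265,157),(318,202),(237,265)]),60).round())
print('jamb oak top',onplane('top0',T([(187,197),(283,178),(302,238),(207,262)]),60).round())
print('foot top',onplane('top0',T([(158,222),(305,183),(325,240),(180,288)]),10).round())
E
```

```text
leaf2 side corners [[504. -14.   8.]
 [473. -48.   8.]
 [430. -13.   8.]
 [461.  21.   8.]
 [499.   1.   8.]
 [478.  16.   8.]]
leaf2 top [[474. -51.   8.]
 [432. -13.   8.]
 [459.  16.   8.]
 [503.  -5.   8.]]
jamb top plate side [[ 695.  -65.   68.]
 [ 705. -111.   68.]
 [ 663. -127.   68.]
 [ 653.  -75.   68.]]
jamb oak side [[ 699.  -36.   60.]
 [ 727. -127.   60.]
 [ 666. -151.   60.]
 [ 637.  -61.   60.]]
jamb oak top [[ 707.  -36.   60.]
 [ 728. -131.   60.]
 [ 667. -150.   60.]
 [ 641.  -57.   60.]]
foot top [[ 692.   -6.   10.]
 [ 737. -156.   10.]
 [ 677. -177.   10.]
 [ 624.  -30.   10.]]
```

Candidates for leaf_two (top-image pixels):
- Grey leaf at (252,236): two knuckles, full size. This one fits.
- Grey leaf at (293,235): three knuckles, so no.
- Grey leaf at (325,239): the small one, so no.
- Green leaves at (245,142) and (314,208): wrong colour.

The crops show leaf_two at about (467,-15) with a heading near 0.87. The jamb's barrel is at about (656,-105), yaw near 0.3. I'll rise, go over the carton, and confirm with the wrist camera.

```bash
cat >> h.py <<'E'
def st():
    s=manip.sense(); M=R.from_rotvec(s['eef_rot']).as_matrix()
    h=np.degrees(np.arctan2(M[1,0],M[0,0]))
    print('t',round(s['time'],2),'tcp',s['tcp_pos'].round(1),'head',h.round(2),'tilt y',M[:,1].round(3),'F',s['contact_force'].round(1),'w',round(s['width'],3),'q7',s['qpos'][6].round(2))
    return s,M,h
def plan(p,head):
    s,M,h=st(); d=M.T@(np.array(p)-s['tcp_pos'])/100
    print('delta',d.round(4),'yaw',round(((h-head+180)%360-180)/180,4))
E
python3 -m crank '[{"claw":-1,"delta_pos":[0,-0.5,0],"yaw":0.0},{"claw":-1,"delta_pos":[-0.3,-0.9,-0.2],"yaw":0.05},{"claw":-1,"delta_pos":[-0.6,-1,-0.5],"yaw":0.1},{"claw":-1,"delta_pos":[-0.9,-1,-0.8],"yaw":0.15},{"claw":-1,"delta_pos":[-1,-1,-1],"yaw":0.2}]'
python3 -c "
from h import *
plan([450,-15,150],-40)"
```

```text
time: 0.78
tcp_pos: [279.4, 454.1, 344.5]
eef_rot: [-1.524, -0.451, 0.451]
contact_force: [-0.2, -0.9, 0.6]
width: 1.002
t 0.78 tcp [279.4 454.1 344.5] head 32.99 tilt y [ 0.    -0.001 -1.   ] F [-0.2 -0.9  0.6] w 1.002 q7 -0.53
delta [-1.1228  1.948  -4.8621] yaw 0.4055
```

```bash

python3 -m crank '[{"claw":-1,"delta_pos":[-0.12,0,-0.5],"yaw":0.05},{"claw":-1,"delta_pos":[-0.25,0,-1],"yaw":0.1}]'
python3 -c "
from h import *
plan([450,-15,150],-40)"
```

```text
time: 1.02
tcp_pos: [313.4, 355.0, 344.3]
eef_rot: [-1.562, -0.201, 0.201]
contact_force: [0.9, -0.1, 1.4]
width: 1.002
t 1.02 tcp [313.4 355.  344.3] head 14.69 tilt y [-0.    -0.001 -1.   ] F [ 0.9 -0.1  1.4] w 1.002 q7 -0.69
delta [ 0.3838  1.9461 -3.9239] yaw 0.3039
```

```bash

python3 -m crank '[{"claw":-1,"delta_pos":[0.05,0,-0.5],"yaw":0.05},{"claw":-1,"delta_pos":[0.1,0,-1],"yaw":0.1}]'
python3 -c "
from h import *
plan([450,-15,150],-40)"
python3 -m crank '[{"claw":-1,"delta_pos":[0.2,0,-0.5],"yaw":0.05},{"claw":-1,"delta_pos":[0.4,0,-1],"yaw":0.1}]'
python3 -c "
from h import *
plan([450,-15,150],-40)"
```

```text
time: 1.27
tcp_pos: [348.7, 259.0, 344.3]
eef_rot: [-1.571, 0.05, -0.049]
contact_force: [-0.4, 0.0, 0.6]
width: 1.001
t 1.27 tcp [348.7 259.  344.3] head -3.62 tilt y [-0.    -0.001 -1.   ] F [-0.4  0.   0.6] w 1.001 q7 -0.84
delta [ 1.184   1.9446 -2.6688] yaw 0.2021
time: 1.52
tcp_pos: [382.6, 154.7, 344.3]
eef_rot: [-1.55, 0.3, -0.3]
contact_force: [0.8, 0.2, 0.4]
width: 1.002
t 1.52 tcp [382.6 154.7 344.3] head -21.92 tilt y [-0. -0. -1.] F [0.8 0.2 0.4] w 1.002 q7 -0.94
delta [ 1.2591  1.9435 -1.3217] yaw 0.1004
```

```bash

python3 -m crank '[{"claw":-1,"delta_pos":[0.4,0.1,-0.5],"yaw":0.05},{"claw":-1,"delta_pos":[0.8,0.5,-1],"yaw":0.1},{"claw":-1,"delta_pos":[1,1,-1],"yaw":0.1},{"claw":-1,"delta_pos":[1,1,-1],"yaw":0.1}]'
python3 -c "
from h import *
plan([430,-55,150],-40)"
```

```text
time: 2.02
tcp_pos: [436.7, 22.5, 241.3]
eef_rot: [-1.505, 0.552, -0.545]
contact_force: [-0.4, -0.3, 0.7]
width: 0.998
t 2.02 tcp [436.7  22.5 241.3] head -40.12 tilt y [-0.005 -0.003 -1.   ] F [-0.4 -0.3  0.7] w 0.998 q7 -0.91
delta [ 0.4509  0.9153 -0.6308] yaw -0.0007
```

```bash

python3 -c "
from h import *
grab('wrist','w1')"
```

```text
(no output)
```

View pics/w1.png

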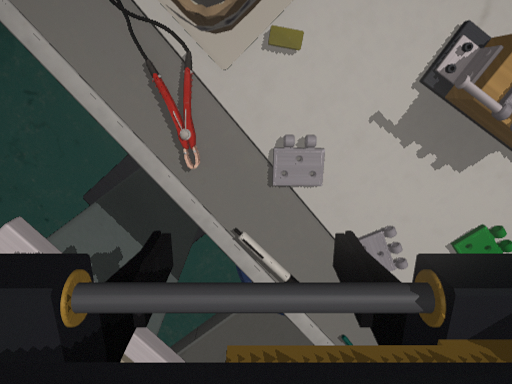

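The wrist view shows the two-knuckle plain leaf at (299,166), with its knuckles at (289,141) and (311,141). The three-knuckle leaf is at (385,247). The choice is confirmed, and I'll measure it now.

```bash
cat > m.py <<'E'
from h import *
import sys
def quad(n,box,z,thr=None):
    s,d=load(n); x0,y0,x1,y1=box; c=d['img'][y0:y1,x0:x1]
    return c
E
python3 - <<'E'
from h import *
s,d=load('w1'); c=d['img'][125:205,255:345]
b=cv2.resize(c[:,:,::-1],None,fx=7,fy=7,interpolation=cv2.INTER_CUBIC); cv2.imwrite('pics/w1c.png',b)
print(onplane('w1',[(274,148),(323,148),(324,185),(273,186)],8).round(1))
g=c.astype(int)
for r in (20,30,45,55): print(c[r,::4].mean(1).astype(int))
E
```

```text
[[465.   18.6   8. ]
 [507.  -16.8   8. ]
 [482.1 -52.5   8. ]
 [436.  -15.2   8. ]]
[ 64 157 156 157 157 115 108  91 101 104 143 107 109  97 107 106 160 159
 160 160 160 159 158]
[103 101  52 160 106 125 123 125 124 125 127 110 127 126 126 126 127 128
 160 160 160 158 158]
[102 101 102 105  70 133 122 103 124 123 123 123 123 122 118 126 125 137
 159 160 160 159 159]
[102 100 100 104  69 126 125 126 127 127 126 127 127 128 128 127 132 154
 158 158 159 160 159]
```

View pics/w1c.png

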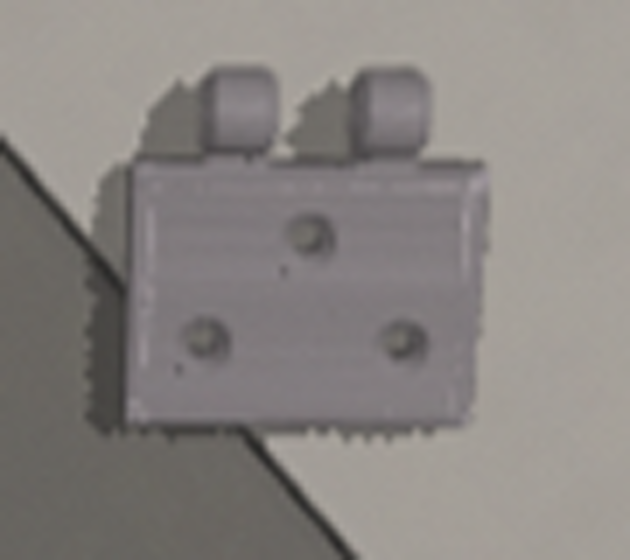

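```bash
python3 - <<'E'
from h import *
p=onplane('w1',np.array([(131,160),(485,162),(470,425),(127,423)])/7+[255,125],8);print(p.round(1))
e=p[0]-p[1];print(np.linalg.norm(e),np.linalg.norm(p[1]-p[2]),p.mean(0),'yaw(leaf) deg',np.degrees(np.arctan2(-e[0],e[1])), np.degrees(np.arctan2(-(p[3]-p[2])[0],(p[3]-p[2])[1])))
plan([435,-50,150],-40)
E
```

```text
[[464.9  18.9   8. ]
 [508.  -17.9   8. ]
 [479.9 -51.8   8. ]
 [436.6 -14.8   8. ]]
56.71437820406578 44.04356225000823 [472.34806842 -16.39911451   8.        ] yaw(leaf) deg 49.48825272320106 49.47935255467295
t 2.08 tcp [437.2  23.8 243. ] head -40.02 tilt y [-0.003 -0.002 -1.   ] F [-0.5  1.2 -0.4] w 1.0 q7 -0.91
delta [ 0.4593  0.9308 -0.5764] yaw -0.0001
```

```bash

python3 -m crank '[{"claw":-1,"delta_pos":[0.2,0.45,-0.3],"yaw":0.0},{"claw":-1,"delta_pos":[0.44,0.9,-0.56],"yaw":0.003},{"claw":-1,"delta_pos":[0.46,0.93,-0.58],"yaw":0.003},{"claw":-1,"delta_pos":[0.46,0.93,-0.58],"yaw":0.003}]'
python3 - <<'E'
from h import *
s,d=grab('wrist','w2')
c=d['img'][60:240,160:350]; cv2.imwrite('pics/w2c.png',cv2.resize(c[:,:,::-1],None,fx=3.3,fy=3.3,interpolation=cv2.INTER_CUBIC))
E
```

```text
time: 2.58
tcp_pos: [435.7, -49.1, 151.5]
eef_rot: [-1.501, 0.554, -0.552]
contact_force: [0.1, 0.5, 0.5]
width: 0.998
```

View pics/w2.png

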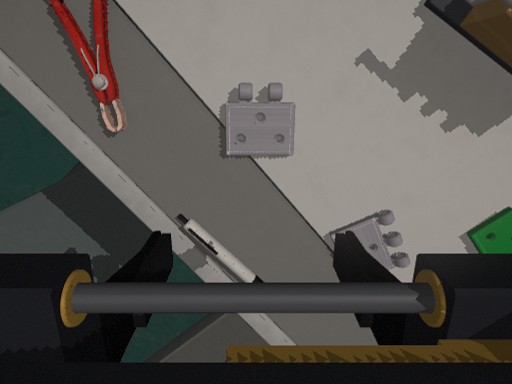

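View pics/w2c.png

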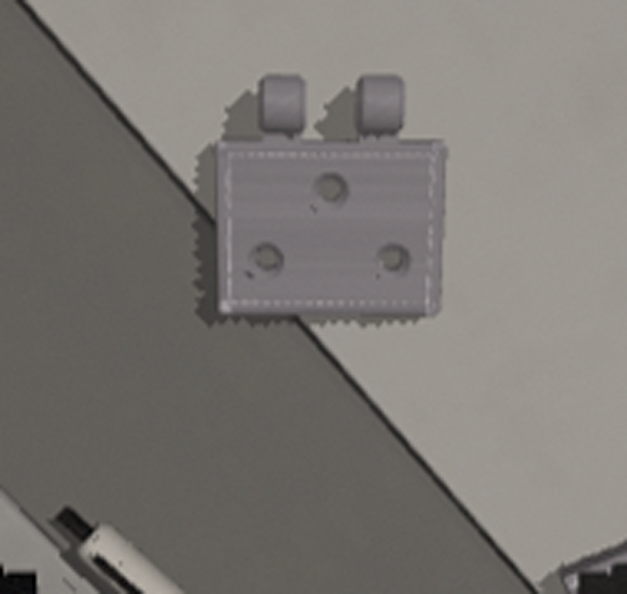

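```bash
python3 - <<'E'
from h import *
f=lambda q:np.array(q)/3.3+[160,60]
p=onplane('w2',f([(219,143),(442,142),(439,315),(220,314)]),8);print(p.round(1))
k=onplane('w2',f([(282,104),(380,104)]),14);print('kn',k.round(1),np.linalg.norm(k[0]-k[1]))
for e in (p[0]-p[1],p[3]-p[2],k[0]-k[1]): print(np.linalg.norm(e),np.degrees(np.arctan2(-e[0],e[1])))
y=np.radians(49.5);X=np.array([np.cos(y),np.sin(y)])
c=p.mean(0);print(np.linalg.norm(p[1]-p[2]),c, 'origin',c[:2]-1.5*X,'from kn',k.mean(0)[:2]-32*X)
plan([*(c[:2]-1.5*X),80],-40.5)
E
```

```text
[[465.   17.1   8. ]
 [507.2 -18.7   8. ]
 [479.5 -52.3   8. ]
 [436.5 -15.1   8. ]]
kn [[483.1  14.   14. ]
 [501.   -1.3  14. ]] 23.533276401757394
55.27281858276905 49.68112373924354
56.90666949272835 49.16941988933499
23.533276401757394 49.43188231060011
43.52092049721044 [472.05346644 -17.21603573   8.        ] origin [471.07929437 -18.35664468] from kn [471.29713014 -18.02557564]
t 2.62 tcp [436.  -48.8 151.7] head -40.44 tilt y [-0.001 -0.001 -1.   ] F [ 0.1  0.6 -0.1] w 1.002 q7 -0.71
delta [0.0694 0.7168 0.4599] yaw 0.0003
```

```bash

python3 -m crank '[{"claw":-1,"delta_pos":[0.07,0.2,0.46],"yaw":0.0},{"claw":-1,"delta_pos":[0.07,0.7,0.46],"yaw":0.0},{"claw":-1,"delta_pos":[0.07,0.95,0.46],"yaw":0.0},{"claw":-1,"delta_pos":[0.07,1,0.46],"yaw":0.0}]'
python3 -c "
from h import *
plan([471.2,-18.2,23.8],-40.5)
s,d=grab('wrist','w3')"
```

```text
time: 3.12
tcp_pos: [471.2, -16.9, 51.5]
eef_rot: [-1.501, 0.552, -0.549]
contact_force: [0.0, 0.2, 1.0]
width: 1.0
t 3.12 tcp [471.2 -16.9  51.5] head -40.31 tilt y [-0.002 -0.001 -1.   ] F [0.  0.2 1. ] w 1.0 q7 -0.6
delta [ 0.0087  0.2771 -0.0089] yaw 0.0011
```

View pics/w3.png

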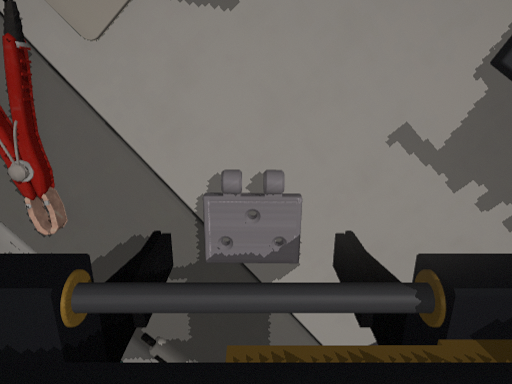

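```bash

python3 -m crank '[{"claw":-1,"delta_pos":[0.01,0.15,-0.01],"yaw":0.001},{"claw":-1,"delta_pos":[0.01,0.27,-0.01],"yaw":0.001},{"claw":-1,"delta_pos":[0.01,0.28,-0.01],"yaw":0.001},{"claw":-1,"delta_pos":[0.01,0.28,-0.01],"yaw":0.001}]' 45
python3 -c "
from h import *
plan([471.2,-18.2,23.8],-40.5)"
```

```text
time: 3.68
tcp_pos: [471.7, -18.7, 24.0]
eef_rot: [-1.5, 0.554, -0.553]
contact_force: [0.6, -0.3, -0.1]
width: 1.003
t 3.67 tcp [471.7 -18.7  24. ] head -40.53 tilt y [-0.001 -0.001 -1.   ] F [ 0.6 -0.3 -0.1] w 1.003 q7 -0.57
delta [-0.0071  0.0023  0.0008] yaw -0.0001
```

```bash

python3 -m crank '[{"claw":0,"delta_pos":[0,0,0],"yaw":0},{"claw":1,"delta_pos":[0,0,0],"yaw":0},{"claw":1,"delta_pos":[0,0,0],"yaw":0},{"claw":1,"delta_pos":[0,0,0],"yaw":0},{"claw":1,"delta_pos":[0,0,0],"yaw":0}]' 45
python3 -m crank '[{"claw":1,"delta_pos":[0,0,0],"yaw":0},{"claw":1,"delta_pos":[0,0,0],"yaw":0}]'
python3 -c "
from h import *
st()"
```

```text
time: 4.3
tcp_pos: [471.7, -18.6, 24.1]
eef_rot: [-1.5, 0.554, -0.553]
contact_force: [-1.0, 0.8, 1.2]
width: 0.655
time: 4.55
tcp_pos: [471.7, -18.6, 24.1]
eef_rot: [-1.5, 0.554, -0.553]
contact_force: [-1.0, 0.9, 1.1]
width: 0.658
t 4.55 tcp [471.7 -18.6  24.1] head -40.52 tilt y [-0.001 -0.    -1.   ] F [-1.   0.9  1.1] w 0.658 q7 -0.57
```

```bash

python3 -m crank '[{"claw":1,"delta_pos":[0,-0.2,0],"yaw":0},{"claw":1,"delta_pos":[0,-0.6,0],"yaw":0},{"claw":1,"delta_pos":[0,-1,0],"yaw":0},{"claw":1,"delta_pos":[0,-1,0],"yaw":0}]'
python3 -c "
from h import *
st();s,d=grab('wrist','w4')
c=d['img'][150:280,180:330]; cv2.imwrite('pics/w4c.png',cv2.resize(c[:,:,::-1],None,fx=4,fy=4,interpolation=cv2.INTER_CUBIC))"
```

```text
time: 5.05
tcp_pos: [473.5, -18.5, 126.5]
eef_rot: [-1.497, 0.551, -0.556]
contact_force: [0.8, 0.6, -2.0]
width: 0.66
t 5.05 tcp [473.5 -18.5 126.5] head -40.53 tilt y [ 0.004  0.001 -1.   ] F [ 0.8  0.6 -2. ] w 0.66 q7 -0.69
```

View pics/w4.png

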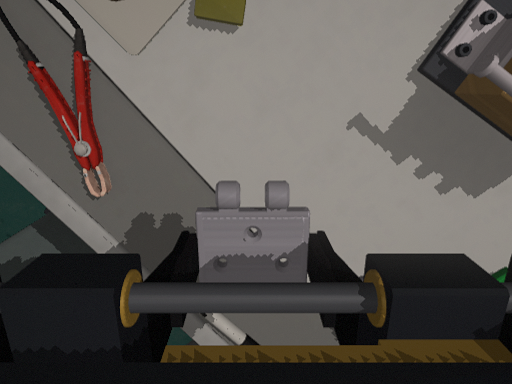

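View pics/w4c.png

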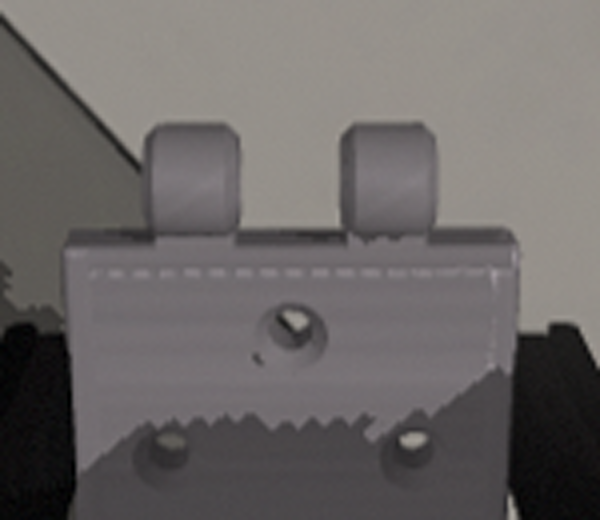

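```bash
python3 - <<'E'
from h import *
K,_,_=cam('w4');s,d=load('w4');T=d['T_tool_cam']
uv=np.array([(193,178),(389,178),(68,235),(516,235),(145,123),(240,123),(341,123),(436,123)])/4+[180,150]
v=np.c_[(uv[:,0]-K[0,2])/K[0,0],-(uv[:,1]-K[1,2])/K[0,0],-np.ones(8)]@T[:3,:3].T
e=T[:3,3]
for yy in (10,16.5,17): print(yy,(e+v*((yy-e[1])/v[:,1])[:,None]).round(1)[:, [0,2]].tolist())
plan([568,-132,150],-73)
E
```

```text
10 [[-10.7, 34.9], [12.4, 34.8], [-25.8, 27.7], [27.7, 27.6], [-16.1, 41.6], [-5.1, 41.6], [6.7, 41.5], [17.7, 41.5]]
16.5 [[-11.2, 32.7], [12.9, 32.7], [-26.9, 25.3], [28.8, 25.2], [-16.8, 39.7], [-5.3, 39.7], [6.9, 39.7], [18.4, 39.7]]
17 [[-11.2, 32.6], [12.9, 32.5], [-27.0, 25.1], [28.9, 25.0], [-16.9, 39.6], [-5.3, 39.6], [6.9, 39.6], [18.5, 39.5]]
t 5.1 tcp [472.4 -18.4 124.8] head -40.51 tilt y [ 0.001  0.001 -1.   ] F [-0.8  0.4 -2.3] w 0.654 q7 -0.69
delta [ 1.4652 -0.2519 -0.2424] yaw 0.1805
```

```bash

python3 -m crank '[{"claw":1,"delta_pos":[0.3,-0.1,-0.05],"yaw":0.04},{"claw":1,"delta_pos":[0.7,-0.2,-0.11],"yaw":0.09},{"claw":1,"delta_pos":[1,-0.25,-0.17],"yaw":0.14},{"claw":1,"delta_pos":[1,-0.25,-0.2],"yaw":0.18}]'
python3 -c "
from h import *
plan([568,-132,150],-73)"
```

```text
time: 5.6
tcp_pos: [535.7, -100.8, 148.5]
eef_rot: [-1.334, 0.992, -0.993]
contact_force: [-0.7, 1.1, -1.1]
width: 0.657
t 5.6 tcp [ 535.7 -100.8  148.5] head -73.33 tilt y [-0.    -0.002 -1.   ] F [-0.7  1.1 -1.1] w 0.657 q7 -0.99
delta [ 0.3913 -0.0144  0.2204] yaw -0.0018
```

```bash

python3 -m crank '[{"claw":1,"delta_pos":[0.2,0,0.1],"yaw":0},{"claw":1,"delta_pos":[0.39,0,0.22],"yaw":0},{"claw":1,"delta_pos":[0.39,0,0.22],"yaw":0},{"claw":1,"delta_pos":[0.39,0,0.22],"yaw":0}]'
python3 -c "
from h import *
st();s,d=grab('wrist','w5');st()
c=d['img'][0:200,120:400]; cv2.imwrite('pics/w5c.png',cv2.resize(c[:,:,::-1],None,fx=2.8,fy=2.8,interpolation=cv2.INTER_CUBIC))"
```

```text
time: 6.1
tcp_pos: [567.0, -131.6, 147.3]
eef_rot: [-1.336, 0.993, -0.992]
contact_force: [-0.7, -0.0, -0.8]
width: 0.656
t 6.1 tcp [ 567.  -131.6  147.3] head -73.33 tilt y [-0.002 -0.002 -1.   ] F [-0.7 -0.  -0.8] w 0.656 q7 -0.9
t 6.15 tcp [ 567.2 -131.3  147.6] head -73.3 tilt y [-0.002 -0.001 -1.   ] F [ 0.4  0.1 -0.5] w 0.655 q7 -0.9
```

View pics/w5.png

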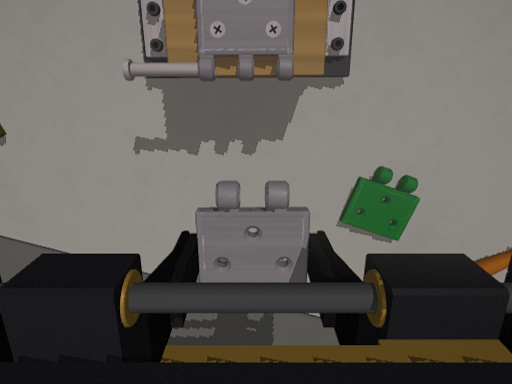

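View pics/w5c.png

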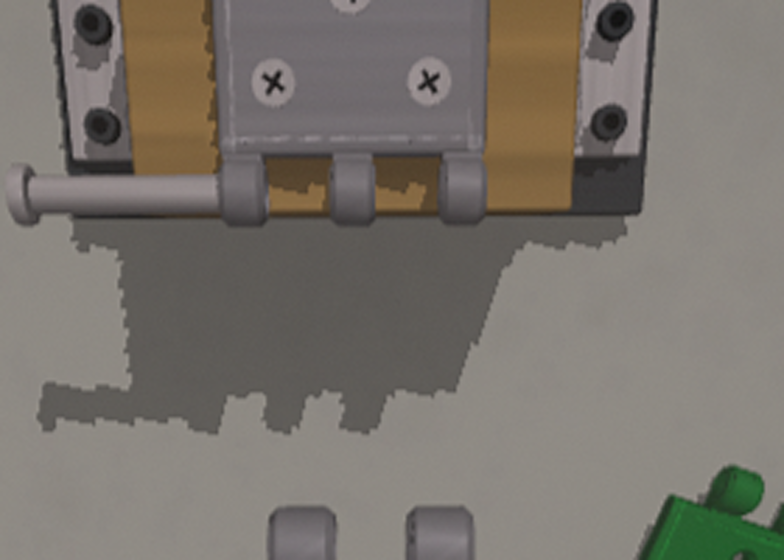

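```bash
python3 - <<'E'
from h import *
f=lambda q:np.array(q)/2.8+[120,0]
s,M,h=st()
def tool(P): 
    s,d=load('w5'); return (P-s['tcp_pos'])@R.from_rotvec(s['eef_rot']).as_matrix()
k=onplane('w5',f([(242,190),(352,190),(463,188.5)]),67+3)
print('fixed kn tool',tool(k).round(2), np.linalg.norm(k[2]-k[0]))
fe=onplane('w5',f([(242,226),(352,225.5),(463,225)]),66); print('front edge tool z',tool(fe)[:,2].round(2))
print('oak edge',tool(onplane('w5',f([(285,211.5),(400,211),(560,208)]),60)).round(2))
print('pin',tool(onplane('w5',f([(45,194),(215,192.5)]),67)).round(2))
print('plate edge',tool(onplane('w5',f([(235,153),(470,151)]),68)).round(2))
print('fixed kn edges x',tool(onplane('w5',f([(219,200),(267,200),(330,200),(375,200),(440,200),(487,200)]),68)).round(2)[:,0])
lk=onplane('w5',[(217.3+11,180),(0,0)],100)
E
python3 - <<'E'
import cv2
from h import *
s,d=load('w5');c=d['img'][40:100,190:310]; cv2.imwrite('pics/w5d.png',cv2.resize(c[:,:,::-1],None,fx=6.5,fy=6.5,interpolation=cv2.INTER_CUBIC))
E
```

```text
t 6.15 tcp [ 567.2 -131.3  147.6] head -73.3 tilt y [-0.002 -0.001 -1.   ] F [ 0.4  0.1 -0.5] w 0.655 q7 -0.9
fixed kn tool [[-27.19  77.    94.41]
 [ -3.33  77.02  94.38]
 [ 20.75  77.04  94.65]] 47.945174674838
front edge tool z [87.05 87.11 87.18]
oak edge [[-18.87  87.02  90.25]
 [  7.41  87.04  90.31]
 [ 43.93  87.07  90.91]]
pin [[-70.99  79.96  93.79]
 [-33.55  79.99  94.04]]
plate edge [[-28.64  78.97 102.03]
 [ 22.23  79.02 102.35]]
fixed kn edges x [-32.59 -22.05  -8.21   1.67  15.95  26.28]
```

View pics/w5d.png

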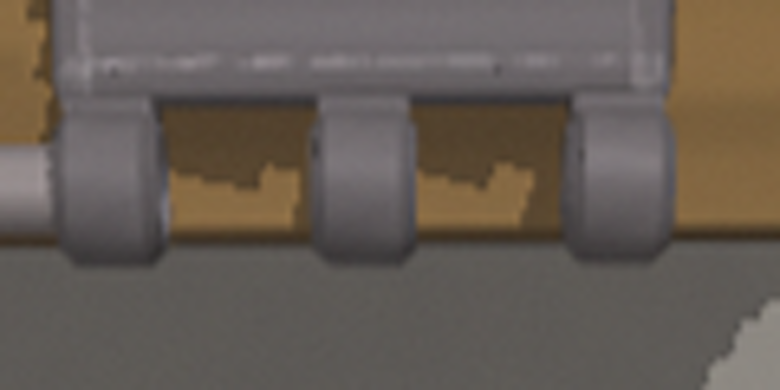

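```bash

python3 -m crank '[{"claw":1,"delta_pos":[-0.04,0.15,0.2],"yaw":-0.002},{"claw":1,"delta_pos":[-0.042,0.35,0.45],"yaw":-0.002},{"claw":1,"delta_pos":[-0.042,0.435,0.58],"yaw":-0.002},{"claw":1,"delta_pos":[-0.042,0.435,0.58],"yaw":-0.002}]'
python3 -c "
from h import *
st();s,d=grab('wrist','w6');st()
c=d['img'][100:230,170:340]; cv2.imwrite('pics/w6c.png',cv2.resize(c[:,:,::-1],None,fx=4.6,fy=4.6,interpolation=cv2.INTER_CUBIC))"
```

```text
time: 6.65
tcp_pos: [621.2, -110.3, 103.4]
eef_rot: [-1.339, 0.988, -0.986]
contact_force: [-0.9, -0.7, -0.9]
width: 0.657
t 6.65 tcp [ 621.2 -110.3  103.4] head -72.9 tilt y [-0.003 -0.002 -1.   ] F [-0.9 -0.7 -0.9] w 0.657 q7 -0.89
t 6.7 tcp [ 621.  -111.1  104.1] head -72.96 tilt y [-0.002 -0.002 -1.   ] F [ 0.1 -0.7 -1.3] w 0.653 q7 -0.89
```

View pics/w6c.png

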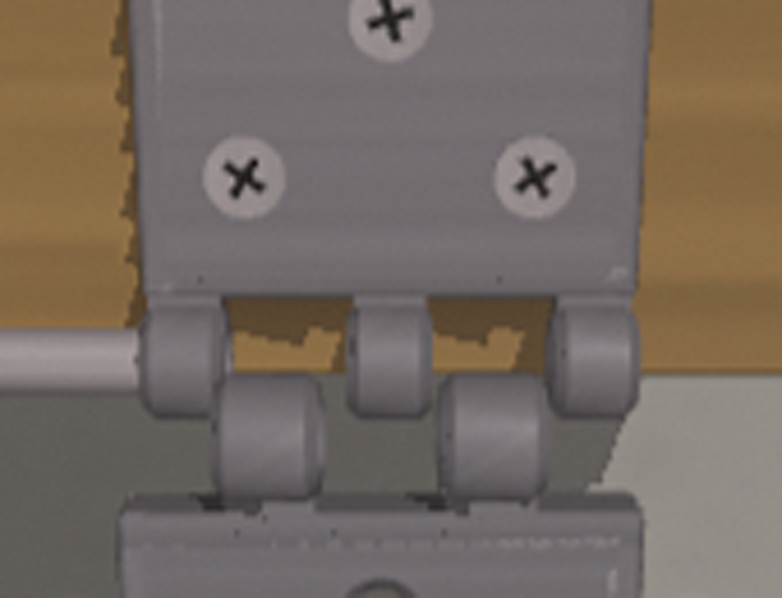

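```bash
cat > t.py <<'E'
from h import *
def tl(n,uv,yy):
    K,_,_=cam(n);s,d=load(n);T=d['T_tool_cam'];uv=np.array(uv,float)
    v=np.c_[(uv[:,0]-K[0,2])/K[0,0],-(uv[:,1]-K[1,2])/K[0,0],-np.ones(len(uv))]@T[:3,:3].T
    e=T[:3,3]; return (e+v*((yy-e[1])/v[:,1])[:,None])[:,[0,2]].round(2)
E
python3 - <<'E'
from t import *
f=lambda q:np.array(q)/4.6+[170,100]
s,_=load('w6'); z=s['tcp_pos'][2]
print('leaf kn edges',tl('w6',f([(215,430),(323,430),(440,430),(548,430)]),16).tolist(),'back edge',tl('w6',f([(269,374),(494,374)]),17).tolist())
print('fix edges',tl('w6',f([(139,360),(224,360),(347,360),(432,360),(549,360),(639,360)]),z-68).tolist())
print('fix front',tl('w6',f([(182,417),(390,417),(594,415)]),z-67).tolist())
print('fix plate edge',tl('w6',f([(170,297),(620,297)]),z-68).tolist())
print('oak edge',tl('w6',f([(660,373)]),z-60).tolist())
E
```

```text
leaf kn edges [[-16.75, 33.94], [-5.28, 33.92], [7.16, 33.91], [18.64, 33.89]] back edge [[-10.95, 39.83], [12.85, 39.8]]
fix edges [[-27.62, 36.33], [-17.6, 36.31], [-3.11, 36.29], [6.91, 36.27], [20.69, 36.25], [31.3, 36.24]]
fix front [[-22.97, 28.96], [1.97, 28.92], [26.42, 29.14]]
fix plate edge [[-23.64, 43.91], [28.71, 43.83]]
oak edge [[35.36, 32.37]]
```

```bash

python3 -m crank '[{"claw":1,"delta_pos":[0.008,0.0,0.012],"yaw":0},{"claw":1,"delta_pos":[0.008,0.05,0.012],"yaw":0},{"claw":1,"delta_pos":[0.008,0.1,0.012],"yaw":0},{"claw":1,"delta_pos":[0.008,0.1,0.012],"yaw":0}]'
python3 -c "
from h import *
st();s,d=grab('wrist','w7');st()
c=d['img'][100:230,170:340]; cv2.imwrite('pics/w7c.png',cv2.resize(c[:,:,::-1],None,fx=4.6,fy=4.6,interpolation=cv2.INTER_CUBIC))"
```

```text
time: 7.2
tcp_pos: [621.9, -111.4, 93.6]
eef_rot: [-1.339, 0.989, -0.987]
contact_force: [-0.0, 0.3, -0.4]
width: 0.655
t 7.2 tcp [ 621.9 -111.4   93.6] head -72.96 tilt y [-0.003 -0.002 -1.   ] F [-0.   0.3 -0.4] w 0.655 q7 -0.88
t 7.25 tcp [ 622.1 -111.5   93.9] head -72.96 tilt y [-0.003 -0.002 -1.   ] F [-0.7  0.  -1.2] w 0.659 q7 -0.88
```

View pics/w7c.png

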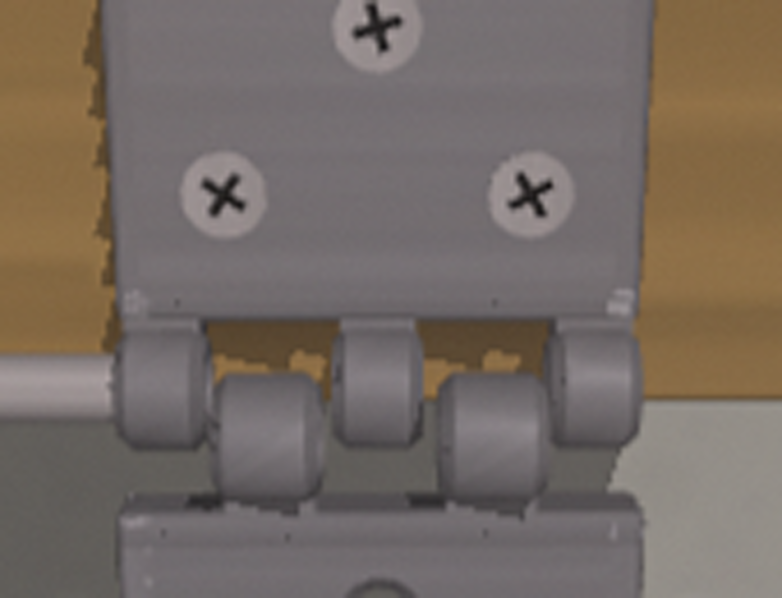

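```bash

python3 - <<'E'
from t import *
f=lambda q:np.array(q)/4.6+[170,100]
s,_=load('w7'); z=s['tcp_pos'][2]
print('leaf kn edges',tl('w7',f([(213,430),(325,430),(440,430),(550,430)]),17).tolist(),'back edge',tl('w7',f([(269,374),(494,373)]),17).tolist())
print('fix edges',tl('w7',f([(115,380),(208,380),(333,380),(421,380),(549,380),(640,380)]),z-68).tolist())
print('fix front',tl('w7',f([(162,450),(377,448),(594,446)]),z-67).tolist())
print('fix plate edge',tl('w7',f([(140,318),(620,318)]),z-68).tolist())
print('oak edge',tl('w7',f([(660,399)]),z-60).tolist())
s,d=load('w7');c=d['img'][150:230,190:320]; cv2.imwrite('pics/w7d.png',cv2.resize(c[:,:,::-1],None,fx=6,fy=6,interpolation=cv2.INTER_CUBIC))
E
```

```text
leaf kn edges [[-17.08, 33.62], [-5.1, 33.6], [7.2, 33.58], [18.96, 33.56]] back edge [[-10.95, 39.83], [12.84, 39.91]]
fix edges [[-28.81, 36.72], [-18.43, 36.7], [-4.47, 36.68], [5.36, 36.66], [19.66, 36.64], [29.82, 36.63]]
fix front [[-24.08, 28.12], [0.43, 28.32], [25.14, 28.52]]
fix plate edge [[-25.67, 43.83], [27.26, 43.74]]
oak edge [[33.68, 31.99]]
```

View pics/w7d.png

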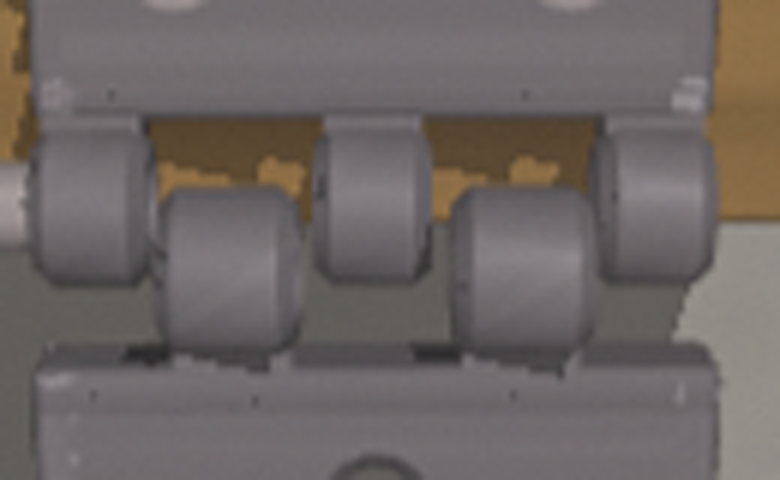

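```bash

python3 -m crank '[{"claw":1,"delta_pos":[-0.004,0.0,0.01],"yaw":0},{"claw":1,"delta_pos":[-0.004,0.04,0.01],"yaw":0},{"claw":1,"delta_pos":[-0.004,0.08,0.01],"yaw":0},{"claw":1,"delta_pos":[-0.004,0.08,0.01],"yaw":0}]'
python3 -c "
from h import *
st();s,d=grab('wrist','w8');st()
c=d['img'][150:230,190:320]; cv2.imwrite('pics/w8d.png',cv2.resize(c[:,:,::-1],None,fx=6,fy=6,interpolation=cv2.INTER_CUBIC))"
```

```text
time: 7.75
tcp_pos: [622.6, -110.8, 85.4]
eef_rot: [-1.339, 0.99, -0.986]
contact_force: [-0.6, -1.0, -1.3]
width: 0.658
t 7.75 tcp [ 622.6 -110.8   85.4] head -72.96 tilt y [-0.004 -0.002 -1.   ] F [-0.6 -1.  -1.3] w 0.658 q7 -0.88
t 7.8 tcp [ 622.8 -110.8   85.6] head -72.96 tilt y [-0.003 -0.002 -1.   ] F [ 0.  -0.2 -1.2] w 0.656 q7 -0.88
```

View pics/w8d.png

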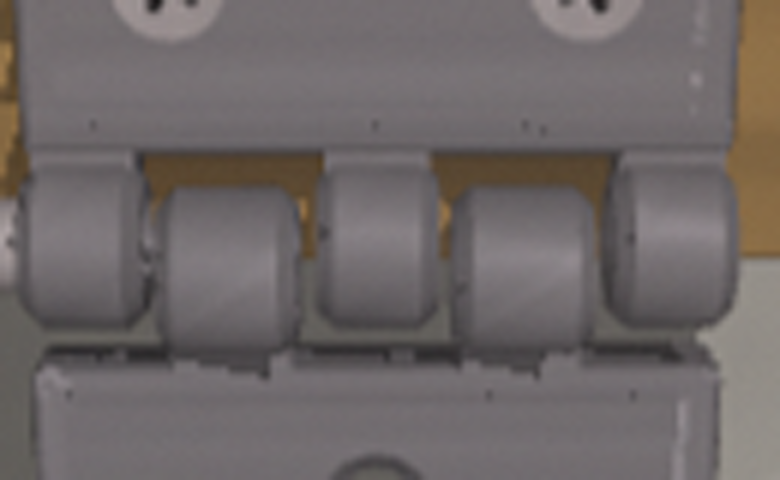

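```bash

python3 -m crank '[{"claw":1,"delta_pos":[0,0.01,0],"yaw":0},{"claw":1,"delta_pos":[0,0.017,0],"yaw":0},{"claw":1,"delta_pos":[0,0.02,0],"yaw":0},{"claw":1,"delta_pos":[0,0.02,0],"yaw":0}]'
python3 -c "
from h import *
st()"
```

```text
time: 8.3
tcp_pos: [622.8, -110.9, 83.9]
eef_rot: [-1.339, 0.989, -0.987]
contact_force: [-1.1, -1.5, 1.1]
width: 0.657
t 8.3 tcp [ 622.8 -110.9   83.9] head -72.97 tilt y [-0.003 -0.002 -1.   ] F [-1.1 -1.5  1.1] w 0.657 q7 -0.88
```

```bash

python3 -m crank '[{"claw":1,"delta_pos":[0,0.003,0.008],"yaw":0},{"claw":1,"delta_pos":[0,0.003,0.015],"yaw":0},{"claw":1,"delta_pos":[0,0.003,0.02],"yaw":0},{"claw":1,"delta_pos":[0,0.003,0.02],"yaw":0}]'
python3 -c "
from h import *
st()"
python3 -m crank '[{"claw":1,"delta_pos":[0,0.003,0.005],"yaw":0},{"claw":1,"delta_pos":[0,0.003,0.01],"yaw":0},{"claw":1,"delta_pos":[0,0.003,0.01],"yaw":0}]'
python3 -c "
from h import *
st();s,d=grab('wrist','w9');st()
c=d['img'][150:230,190:320]; cv2.imwrite('pics/w9d.png',cv2.resize(c[:,:,::-1],None,fx=6,fy=6,interpolation=cv2.INTER_CUBIC))"
```

```text
time: 8.8
tcp_pos: [624.8, -110.6, 83.7]
eef_rot: [-1.339, 0.989, -0.987]
contact_force: [-2.5, -1.0, 3.8]
width: 0.657
t 8.8 tcp [ 624.8 -110.6   83.7] head -72.98 tilt y [-0.003 -0.002 -1.   ] F [-2.5 -1.   3.8] w 0.657 q7 -0.88
time: 9.18
tcp_pos: [625.2, -110.5, 83.4]
eef_rot: [-1.339, 0.99, -0.987]
contact_force: [-4.7, -1.0, 6.3]
width: 0.655
t 9.18 tcp [ 625.2 -110.5   83.4] head -72.99 tilt y [-0.004 -0.002 -1.   ] F [-4.7 -1.   6.3] w 0.655 q7 -0.88
t 9.22 tcp [ 625.2 -110.4   83.4] head -73.0 tilt y [-0.004 -0.002 -1.   ] F [-6.1 -0.1  5.8] w 0.656 q7 -0.88
```

View pics/w9d.png

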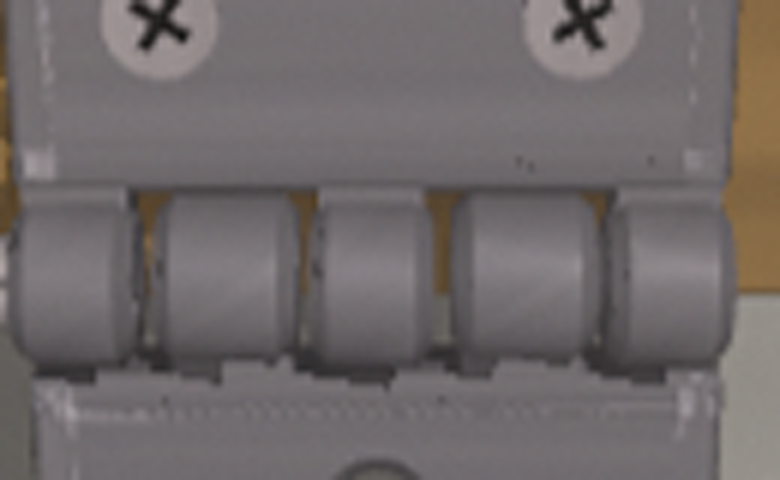

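```bash

python3 -m crank '[{"claw":1,"delta_pos":[0,-0.004,0.004],"yaw":0},{"claw":1,"delta_pos":[0,-0.006,0.006],"yaw":0},{"claw":1,"delta_pos":[0,-0.006,0.006],"yaw":0}]'
cat > cmp.py <<'E'
from h import *
import sys
def shift(a,b,box):
    A=cv2.cvtColor(load(a)[1]['img'],cv2.COLOR_RGB2GRAY);B=cv2.cvtColor(load(b)[1]['img'],cv2.COLOR_RGB2GRAY)
    x0,y0,x1,y1=box; up=8
    t=cv2.resize(A[y0:y1,x0:x1],None,fx=up,fy=up,interpolation=cv2.INTER_CUBIC)
    m=5;w=cv2.resize(B[y0-m:y1+m,x0-m:x1+m],None,fx=up,fy=up,interpolation=cv2.INTER_CUBIC)
    r=cv2.matchTemplate(w,t,cv2.TM_CCOEFF_NORMED);_,v,_,l=cv2.minMaxLoc(r);return ((l[0]/up-m),(l[1]/up-m),round(v,2))
E
python3 -c "
from cmp import *
st();s,d=grab('wrist','w10');st()
for n in ['w5','w6','w7','w8','w9','w10']:
  print(n,[shift('w4',n,b) for b in [(213,178,228+15,200),(262,178,292,200),(240,222,266,246)]])
c=d['img'][150:280,180:330]; cv2.imwrite('pics/w10c.png',cv2.resize(c[:,:,::-1],None,fx=4,fy=4,interpolation=cv2.INTER_CUBIC))"
```

```text
time: 9.6
tcp_pos: [625.3, -110.4, 83.7]
eef_rot: [-1.34, 0.991, -0.986]
contact_force: [-4.8, -0.4, 2.9]
width: 0.661
t 9.6 tcp [ 625.3 -110.4   83.7] head -73.01 tilt y [-0.005 -0.002 -1.   ] F [-4.8 -0.4  2.9] w 0.661 q7 -0.88
t 9.65 tcp [ 625.3 -110.4   83.7] head -73.01 tilt y [-0.005 -0.002 -1.   ] F [-4.3 -1.6  4. ] w 0.657 q7 -0.88
w5 [(0.375, -0.125, 0.78), (0.0, -0.125, 0.97), (-0.75, 0.25, 0.71)]
w6 [(-0.625, -1.0, 0.51), (-5.0, -0.625, 0.3), (-0.375, 0.0, 0.75)]
w7 [(-5.0, 0.75, 0.23), (-5.0, 0.625, 0.2), (-0.375, 0.0, 0.73)]
w8 [(-3.25, -5.0, 0.2), (-4.5, -5.0, 0.33), (-0.375, 0.0, 0.75)]
w9 [(-4.125, -2.5, 0.37), (-4.625, -1.25, 0.45), (-0.375, 0.375, 0.73)]
w10 [(-4.0, -2.625, 0.36), (-4.625, -1.375, 0.45), (-0.5, 0.25, 0.73)]
```

View pics/w10c.png

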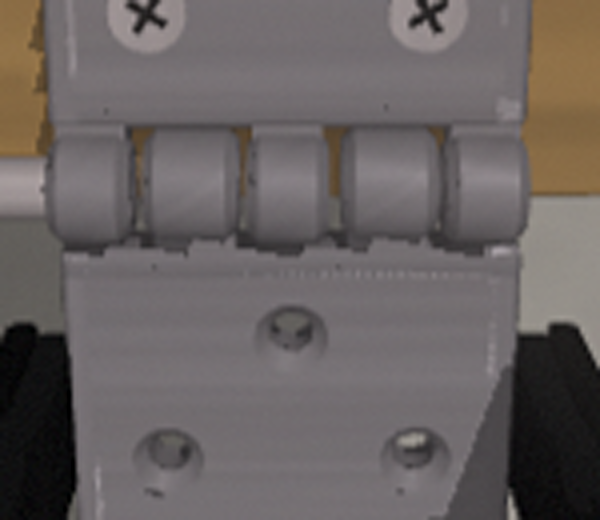

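```bash

python3 -m crank '[{"claw":1,"delta_pos":[0,-0.004,0.006],"yaw":0},{"claw":1,"delta_pos":[0,-0.004,0.012],"yaw":0},{"claw":1,"delta_pos":[0,-0.004,0.012],"yaw":0},{"claw":1,"delta_pos":[0,-0.004,0.012],"yaw":0}]'
python3 -c "
from cmp import *
st();s,d=grab('wrist','w11');st()
print(shift('w4','w11',(240,222,266,246)))
c=d['img'][150:230,190:320]; cv2.imwrite('pics/w11d.png',cv2.resize(c[:,:,::-1],None,fx=6,fy=6,interpolation=cv2.INTER_CUBIC))"
```

```text
time: 10.15
tcp_pos: [625.4, -110.4, 83.6]
eef_rot: [-1.341, 0.993, -0.985]
contact_force: [-7.4, -1.1, 5.5]
width: 0.658
t 10.15 tcp [ 625.4 -110.4   83.6] head -73.04 tilt y [-0.008 -0.002 -1.   ] F [-7.4 -1.1  5.5] w 0.658 q7 -0.88
t 10.2 tcp [ 625.4 -110.4   83.7] head -73.03 tilt y [-0.007 -0.002 -1.   ] F [-7.4 -1.3  3.7] w 0.656 q7 -0.88
(-0.375, 0.375, 0.73)
```

View pics/w11d.png

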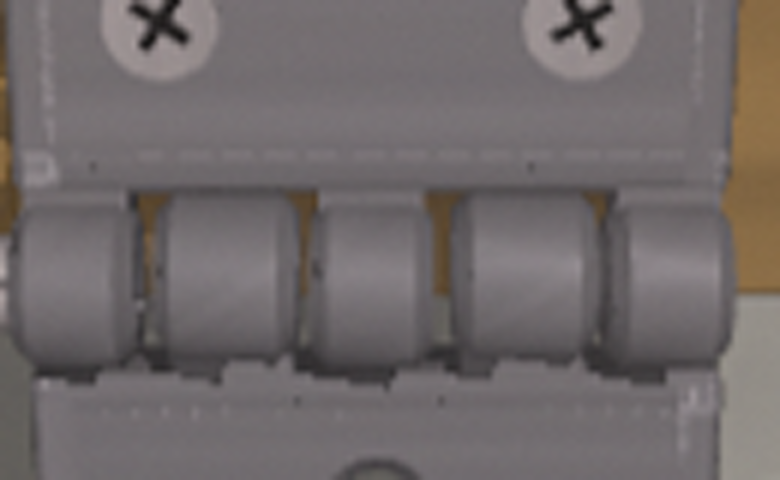

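```bash

python3 -c "
from h import *
s,d=grab('side','s2')
a=d['img'][120:290,190:410,::-1]; cv2.imwrite('pics/s2c.png',cv2.resize(a,None,fx=3.5,fy=3.5,interpolation=cv2.INTER_CUBIC));st()"
```

```text
t 10.25 tcp [ 625.4 -110.4   83.6] head -73.03 tilt y [-0.008 -0.002 -1.   ] F [-6.7 -1.1  4.5] w 0.656 q7 -0.88
```

View pics/s2c.png

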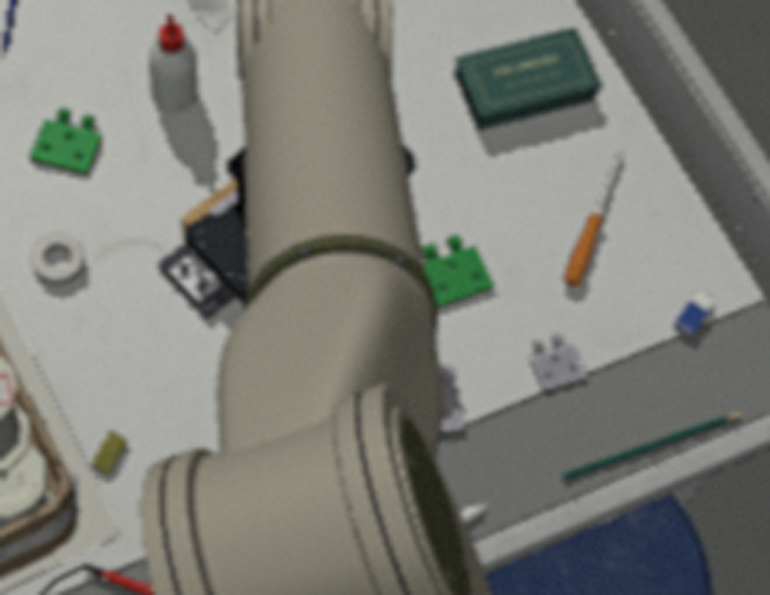

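The side view shows the bystanders it can see in their original places; the arm hides the marker and most of the three-knuckle leaf. The leaf is home, the push is steady at about 7 N back and 4–5 N down, and the grip is held, so I'm handing in.

```bash
python3 -c "
from h import *
print(manip.close_job())"
```

```text
the job is handed in; nothing more can be done
None
```

I picked out the plain two-knuckle leaf and gripped it across its 58 mm length at 45 N. I lowered its knuckles into the jamb's gaps, pushed it back against the screwed leaf's plate and handed in at 10.25 s, still holding it.

**Last checks:**
- **Seating:** The wrist view shows both knuckles between the three fixed ones. The back edge lies along the plate edge. Further pushing raised the force to about 7 N without moving the leaf.
- **Force and grip:** It was also pressing about 4–5 N down on the oak. The opening stayed steady at about 57 mm.
- **Other items:** The bystanders visible in the side view are where they started. The arm hid the marker, the ring gauge and most of the three-knuckle leaf, but nothing was touched there.

**Not perfect:**
- **Level:** The gripper sits about 0.4 mm lower than it should for a perfectly level plate. The plate may be up to about 1° nose-up, and raising the gripper a little only partly corrected it.
- **Hole alignment:** I couldn't see the holes end-on, so I judged their alignment only from the contact and the view from above. Wrist-camera distances differed by about 1 mm from picture to picture.

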